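# Swipe the heat bar up to the needle

## Robot

A 7-joint arm with a two-finger parallel gripper is mounted at the origin on the work surface; the furniture and walls round the work are solid. World frame = base frame: x ahead of the robot, y to its left, z up, the work surface at z = 0. Lengths are in m, angles in degrees, forces in N, time in s.
With the tool pointing down it reaches from about 0.4 to 0.85 m from the base axis. Payload 4.4 kg.
Tool frame: the origin (TCP) lies between the finger pads, 19 mm behind the fingertips; this is the grasp point; z points along the fingers, y is the line along which they close (so a half turn about z gives the same grasp; the last joint's range is limited). The gripper opens to 94 mm and grips with 3 to 60 N. Pads are 16 mm wide; open, the fingers measure 119 mm over their backs; the gripper's body (75 mm by 177 mm) begins 78 mm behind the grasp point.
Start: joints at [65.443, 36.005, 2.206, 86.941, -1.547, 57.084, -1.146], TCP at [0.231, -0.608, 0.224] pointing down, gripper open.
Joint ranges: [-175.42, 175.42], [-21.48, 121.26], [-71.46, 75.88], [10.55, 141.38], [-63.04, 243.04], [13.31, 113.54], [-168.57, 168.57]. Speed limits (degrees/s): [147.25, 147.25, 180, 180, 180, 180, 180].

## Interface

Orientations are given as [roll, pitch, yaw] about the fixed x, y, z axes, in that order (R = Rz(yaw) Ry(pitch) Rx(roll)).
In Python, from rig import r gives the robot as it stands.
- The arm moves only by the shell command python3 -m crank 'ROWS' [OPENING]. ROWS is JSON, a list of rows, each a list of 2 entries, a list of its own where there are three numbers: the shift along the tool's x, y, z in mm, then the turn about the tool's z in units of 6 degrees (1.0 is 6 degrees). In form: [[[tx, ty, tz], turn], ...]. A call has 1 to 5 rows; each row shifts and turns the commanded pose from where the row before left it, along the tool's axes as they then stand; what a row does not reach is not made up. A row lasts 1/10 s, in which the tool goes at most 50 mm and 8.59 degrees, less where a joint would pass 70% of its speed; a pose out of reach is approached as far as the arm can. A call with a gripper value outside its range is refused whole. OPENING is the finger opening in mm, from 0 to 94, set as the call begins (- or left out, the last holds). The fingers move at their own pace and stop on an object; the grip force is fixed at half the most. Time passes only in rows, so rows that do not move let the fingers close. It gives the time, the measured TCP pose, the force, the opening and the grip force at its end, in the units of the state.
- r.state(): the state, without advancing time (a new reading comes with each control period).
- r.capture(name): name is "side" or "top" or "wrist"; returns a dict with "pixels" (480x640x3 uint8, red, green, blue), "z_map" (480x640 float32, m along the optical axis (not along the pixel's ray), 0 where there is no reading), "fx", "fy", "cx", "cy" (pixels), "eye" and "attitude" of the camera in the world. Camera axes: x right, y down, z forward; pixel columns grow to the right and rows downward; lengths in m; the calibration is good to about 2 mm. A picture is of the moment at which its call begins.
- r.close_job(): hands the job in; it is judged then, once.
The state is a dict: "time_s": time; "joint_positions": joint angles; "qd": joint speeds; "joint_torque": joint torques, N m; "tcp_pos": TCP position; "tool_rot": TCP orientation; "contact_force": force on the tool from outside, world axes, zero at the start; "moment": the same for the moment, N m; "width": opening from 0.0 (shut) to 1.0 (fully open); "finger_force": force on a finger pad.
Only numpy, scipy, OpenCV 4.12 (cv2) and the standard library are available. Lean on these libraries where they do the work, as an engineer would, in place of code of your own. Each camera call takes 0.05 s, during which the arm holds its last target. There are 200 camera calls.

## Task

Set the grill's heat on the console's curved touch bar: put the fingertips on its smallest dot and run them along the row of dots in one light stroke, without lifting off on the way, until they are level with the orange needle, and not past it. Finish with the fingertips still resting lightly on the bar there. Do not turn the needle, and leave the shaker, the jar and the tin alone.

Things in the scene. Friction and masses are not known exactly. Their poses are not given: they have to be found in the camera images.
- console: Heat control console, a flat aluminium box with a black top, 165 x 225 x 30 mm, fixed to the worktop. Origin: centre of its underside, on the worktop. x points to its rear edge (away from the robot at yaw 0), y to its left, z up. On top lie the curved touch bar and the orange needle.
- touch_bar: Pale flat-topped touch bar, 26 mm wide, an arc of 85 mm centreline radius about the needle's pivot, 72 degrees to either side of the console's x axis. Top 44 mm above the worktop. Sprung straight down as a whole: gives at 1.3 N, then sinks 1 mm per 0.35 N to a hard stop 10 mm down (5 N); 5 mm down is a good light press. Origin and axes: as the console's, sinking with the bar.
- needle: Orange needle, 47 mm long, on a steel pivot cap 22 mm across, 9 mm high, inside the arc on the console's top. Origin: the pivot, 30 mm above the worktop, also the centre of the bar's arc. x points along the needle to the bar, z up; -y is the clockwise side (from above), past the setting. It turns easily if knocked. It points somewhere between the seventh and ninth dot.
- target (a point): The point on the bar's centreline, at the height of the unpressed top, to which the needle points: 85 mm from the pivot along the needle. It need not lie on a dot.
- dot0 (a point): The first (smallest) of nine blue dots on the bar's centreline, 4.4 mm across; this point lies on the bar's top. The dots stand 16 degrees (24 mm) apart, clockwise from the smallest at the left end to the largest at the right end. The stroke begins here. Place is judged by the point between the two fingertips, so have the fingers closed; come down on it from well above (over 60 mm).
- dot1 (a point): The second of nine blue dots on the bar's centreline, 5.6 mm across; this point lies on the bar's top.
- dot2 (a point): The third of nine blue dots on the bar's centreline, 6.8 mm across; this point lies on the bar's top.
- dot3 (a point): The fourth of nine blue dots on the bar's centreline, 8.0 mm across; this point lies on the bar's top.
- dot4 (a point): The fifth of nine blue dots on the bar's centreline, 9.2 mm across; this point lies on the bar's top.
- dot5 (a point): The sixth of nine blue dots on the bar's centreline, 10.4 mm across; this point lies on the bar's top.
- dot6 (a point): The seventh of nine blue dots on the bar's centreline, 11.6 mm across; this point lies on the bar's top.
- dot7 (a point): The eighth of nine blue dots on the bar's centreline, 12.8 mm across; this point lies on the bar's top.
- dot8 (a point): The ninth (largest) of nine blue dots on the bar's centreline, 14.0 mm across; this point lies on the bar's top.
- salt_shaker: Clear salt shaker with a grey top, 44 mm across, 90 mm tall, loose, beside the console's right. Origin: centre of its underside. Leave alone.
- spice_jar: Spice jar with a gold lid, 42 mm across, 106 mm tall, loose, beside the console's left. Origin: centre of its underside. Leave alone.
- sardine_tin: Flat teal and white tin, 63 x 105 x 26 mm, loose, farther left. Origin: centre of its underside. Leave alone.

How it is judged:
By the outcome, as a careful person would: the job done as asked, in the order asked, and still so for the second after the job is handed in, while the arm keeps its last pose, push and grip.
It also fails if it takes over 42 s, if anything falls off the work surface, if the arm or the gripper's body presses on something with over 40 N, if the wrist force passes 120 N, or if a joint passes its speed limit or range.

## Working session

There is one attempt and no reset: what is moved stays moved. The work goes in short steps, Python scripts to look and compute and a shell command to move; the robot and the scene stay as the last step left them, time stands still between calls to the robot, and variables do not carry over. Pictures are saved under pics/ and viewed, at most 10 in all, crops included, and the job is handed in when it is done.

```bash
ls; mkdir -p pics; python3 - <<'E'
from rig import r
import cv2,pickle
print(r.state())
for n in("top","side"):
    c=r.capture(n);pickle.dump(c,open(n+'.pkl','wb'));cv2.imwrite(f'pics/{n}0.png',c['pixels'][:,:,::-1]);print(n,c['eye'],c['attitude'],c['fx'],c['cx'],c['cy'])
E
```

```text
pics
{'time_s': 0.0, 'joint_positions': array([65.44356323, 36.05939601,  2.20195739, 86.99472034, -1.54566318,
       57.08321099, -1.14614991]), 'qd': array([-0.08032831, -0.04556092,  0.05241627,  0.02578588,  0.05735619,
        0.05077857,  0.12358226]), 'joint_torque': array([ 8.89499624e-04, -5.49727285e+01,  1.14346124e+00, -1.86630964e+01,
       -5.22966846e-02,  2.37019738e-02,  1.69688656e-04]), 'tcp_pos': array([ 0.23048059, -0.60709855,  0.22335562]), 'tool_rot': array([-1.79892360e+02,  2.17293504e-03,  2.07873817e+01]), 'contact_force': array([ 0.03951388, -0.1443811 , -0.52273594]), 'moment': array([-0.00730305, -0.00604727, -0.02048318]), 'finger_force': 0.0, 'width': 1.0002341236150991}
top [0.27726761 0.08583999 1.00690166] [-169.79412026    0.18293563  -88.8085595 ] 493.9334914343941 317.5211721661983 236.19932722401208
side [ 0.41961524 -0.71005156  0.3905115 ] [-112.67867533    0.20892781   -3.36362971] 456.2397445177126 312.0156149735539 243.50286288966475
```

View pics/top0.png

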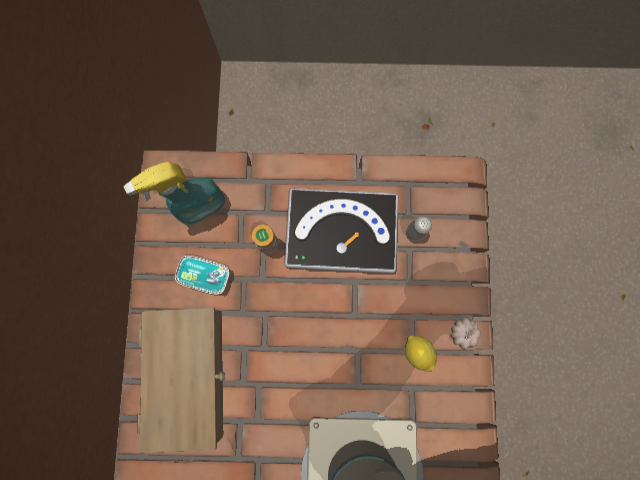

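The top view shows the console at about (342,230), with its arc of dots running from (300,235) to (381,231). The needle's pivot is at (341,248) and its tip at (357,234). The jar is at (262,236), the shaker at (422,226) and the tin at (202,275).

```bash
cat > h.py <<'E'
import numpy as np,cv2
from scipy.spatial.transform import Rotation as R
from scipy.optimize import least_squares
def cast(c,uv,z):
    uv=np.atleast_2d(np.array(uv,float)); d=np.c_[(uv[:,0]-c['cx'])/c['fx'],(uv[:,1]-c['cy'])/c['fy'],np.ones(len(uv))]
    d=d@R.from_euler('xyz',c['attitude'],degrees=True).as_matrix().T; e=np.array(c['eye'])
    return e+d*((z-e[2])/d[:,2])[:,None]
def blobs(m,w,amin):
    n,l,s,_=cv2.connectedComponentsWithStats(m.astype(np.uint8))
    o=[]
    for i in range(1,n):
        if s[i,4]>=amin:
            y,x=np.where(l==i);k=w[y,x];o.append((np.average(x,weights=k),np.average(y,weights=k),s[i,4]))
    return np.array(o)
def dots(c,box=None,amin=1,thr=50):
    p=c['pixels'].astype(float);b=p[:,:,2]-p[:,:,0]; m=b>thr
    if box: q=np.zeros_like(m);q[box[1]:box[3],box[0]:box[2]]=1;m&=q
    return blobs(m,np.maximum(b,1),amin)
def needle(c,box=None):
    p=c['pixels'].astype(float);m=(p[:,:,0]>140)&(p[:,:,0]-p[:,:,2]>90)
    if box: q=np.zeros_like(m);q[box[1]:box[3],box[0]:box[2]]=1;m&=q
    n,l,s,_=cv2.connectedComponentsWithStats(m.astype(np.uint8));i=1+np.argmax(s[1:,4])
    y,x=np.where(l==i);return np.c_[x,y]
def fit(P,ids):  # world dots -> pivot, yaw (deg) with radius 85mm
    f=lambda v:np.r_[v[0]+.085*np.cos(v[2]+np.radians(64-16*ids))-P[:,0],v[1]+.085*np.sin(v[2]+np.radians(64-16*ids))-P[:,1]]
    s=least_squares(f,[P[:,0].mean()-.05,P[:,1].mean(),0]);return s.x,np.hypot(*s.fun.reshape(2,-1))
E
python3 - <<'E'
import pickle
from h import *
c=pickle.load(open('top.pkl','rb'))
D=dots(c,(288,192,396,245),1,30);print(D.round(1))
N=needle(c,(290,215,390,262));print(len(N),N.min(0),N.max(0))
P=cast(c,D[:,:2],.044);print(P.round(4))
Q=cast(c,N,.036);m=Q.mean(0);u=np.linalg.svd(Q-m)[2][0];print(m,np.degrees(np.arctan2(u[1],u[0])))
if len(P)==9:
    o=np.argsort(-P[:,1]);x,e=fit(P[o],np.arange(9));print(x,np.degrees(x[2]),e)
    print('needle by centroid',np.degrees(np.arctan2(*(m[:2]-x[:2])[::-1])))
for n,uv,z in(('jar',(262,235),.106),('shaker',(423,225),.09)):print(n,cast(c,uv,z))
E
```

```text
[[343.1 205.2  19. ]
 [331.3 206.3  15. ]
 [354.8 207.5  27. ]
 [320.3 210.4  11. ]
 [365.4 212.7  29. ]
 [310.9 217.4   8. ]
 [374.2 220.6  38. ]
 [303.6 226.5   4. ]
 [380.5 230.6  43. ]]
66 [345 232] [358 245]
[[ 0.5147  0.0427  0.044 ]
 [ 0.512   0.0661  0.044 ]
 [ 0.5103  0.0192  0.044 ]
 [ 0.5031  0.0881  0.044 ]
 [ 0.5002 -0.0021  0.044 ]
 [ 0.4883  0.1065  0.044 ]
 [ 0.4843 -0.0197  0.044 ]
 [ 0.4695  0.1207  0.044 ]
 [ 0.4644 -0.0322  0.044 ]]
[0.44923856 0.02430126 0.036     ] 132.58814324135247
[ 0.42958549  0.04535669 -0.03261238] -1.8685514644403811 [2.44722714e-04 2.29436697e-04 7.53539242e-05 4.76136271e-05
 1.69739024e-04 1.59486995e-04 6.04398739e-05 9.09785647e-05
 9.17724472e-05]
needle by centroid -46.97298978334876
jar [[0.43954447 0.19509286 0.106     ]]
shaker [[ 0.46781376 -0.10694179  0.09      ]]
```

View pics/side0.png

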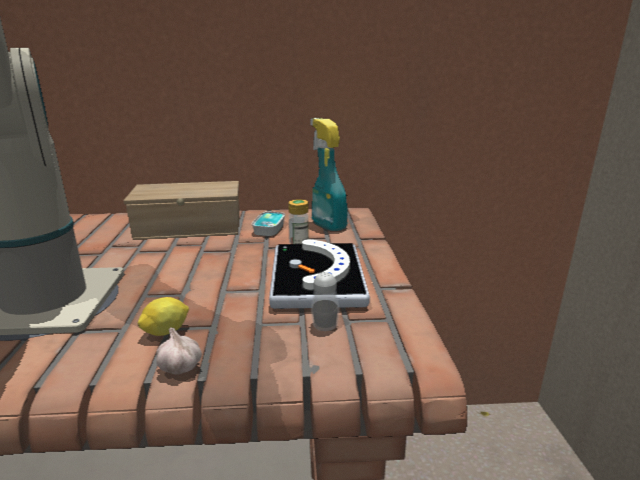

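```bash
python3 -m crank '[[[0,0,0],1.0],[[0,0,0],1.0],[[0,0,0],1.0],[[0,0,0],0.465],[[40,-20,0],0]]' 0; python3 -m crank '[[[30,-35,0],0],[[30,-35,0],0],[[30,-35,0],0],[[30,-35,0],0],[[30,-35,0],0]]'
```

```text
time_s: 0.6
tcp_pos: [0.2629, -0.5912, 0.224]
tool_rot: [179.8, 0.4, -0.7]
contact_force: [0.9, -0.3, 0.3]
width: 0.608
finger_force: 0.0
time_s: 1.1
tcp_pos: [0.4215, -0.411, 0.224]
tool_rot: [-180.0, 0.0, -0.0]
contact_force: [0.1, -0.1, 0.2]
width: 0.185
finger_force: 0.0
```

```bash
python3 -m crank '[[[0,-45,0],0],[[0,-45,0],0],[[0,-45,0],0],[[0,-45,0],0],[[0,-45,0],0]]'; python3 -m crank '[[[0,-45,-10],0],[[0,-45,-10],0],[[0,-45,-10],0],[[0,-45,-10],0],[[0,-40,-10],0]]';python3 -m crank '[[[0,0,0],0],[[0,0,0],0],[[0,0,0],0]]'
python3 - <<'E'
from rig import r
import cv2,pickle
c=r.capture('wrist');pickle.dump(c,open('wrist.pkl','wb'));cv2.imwrite('pics/w1.png',c['pixels'][:,:,::-1]);print(c['eye'],c['attitude'],c['fx'])
s=r.state();print(s['time_s'],s['joint_positions'],s['tcp_pos'],s['contact_force'])
E
```

```text
time_s: 1.6
tcp_pos: [0.4203, -0.1858, 0.2241]
tool_rot: [-180.0, 0.0, -0.0]
contact_force: [0.3, 1.2, 0.4]
width: 0.008
finger_force: 0.0
time_s: 2.1
tcp_pos: [0.4202, 0.0345, 0.2747]
tool_rot: [-180.0, 0.0, 0.1]
contact_force: [1.7, 0.5, -0.4]
width: 0.007
finger_force: 0.0
time_s: 2.4
tcp_pos: [0.4204, 0.031, 0.2739]
tool_rot: [180.0, 0.1, -0.1]
contact_force: [-0.6, -0.0, -0.4]
width: 0.001
finger_force: 0.0
[0.49538329 0.03082247 0.43380267] [ 1.65131253e+02 -1.17036732e-01 -9.00277941e+01] 400.9076981440649
2.45 [-11.12906394  13.55948424   3.842984   117.16841565  -1.14275365
  49.36783598 -96.80635033] [0.42042854 0.03074913 0.27388951] [-0.37945851  0.88552223  0.47113171]
```

View pics/w1.png

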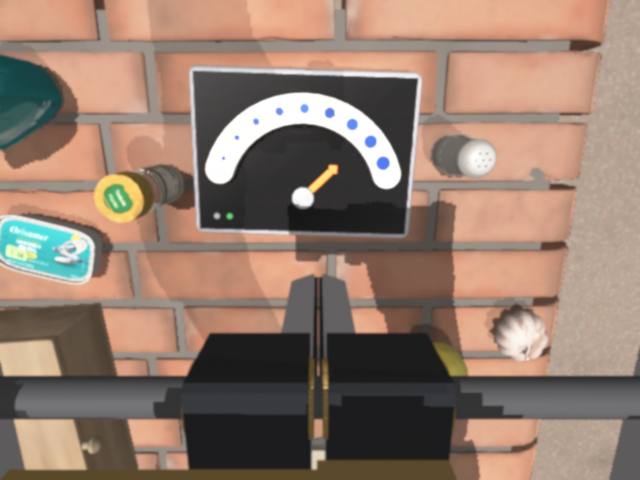

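The wrist view shows the whole bar, with dots from (223,158) to (383,163). The pivot is at (303,198), the needle tip at (337,168), and the closed fingers are at (318,280).

```bash
python3 - <<'E'
import pickle
from h import *
c=pickle.load(open('wrist.pkl','rb'))
D=dots(c,(200,85,410,185),2,35);P=cast(c,D[:,:2],.044);o=np.argsort(D[:,0]);print(D[o].round(1))
x,e=fit(P[o],np.arange(9));print(x,np.degrees(x[2]),e)
N=needle(c,(290,160,350,205));Q=cast(c,N,.036);m=Q.mean(0);u=np.linalg.svd(Q-m)[2][0]
print(len(N),m,np.degrees(np.arctan2(u[1],u[0])),np.degrees(np.arctan2(*(m[:2]-x[:2])[::-1])), np.hypot(*(Q[:,:2]-x[:2]).T).max())
# tip: farthest pixels
d=np.hypot(*(Q[:,:2]-x[:2]).T);t=Q[d>d.max()-.003].mean(0);print('tip',t,np.degrees(np.arctan2(*(t[:2]-x[:2])[::-1])))
E
```

```text
[[223.1 157.8   8. ]
 [236.5 137.1  16. ]
 [255.6 121.   31. ]
 [278.9 111.   44. ]
 [304.  108.   64. ]
 [329.3 112.5  84. ]
 [351.8 124.  104. ]
 [370.2 141.2 129. ]
 [382.7 162.7 148. ]]
[ 0.43167804  0.04539776 -0.03037004] -1.7400751277219149 [7.87414829e-05 7.17965166e-05 7.76900213e-05 1.57861707e-04
 4.67559923e-05 3.39707506e-05 9.37460272e-05 7.28007361e-05
 8.51828200e-05]
329 [0.45170207 0.02455554 0.036     ] 133.23215774589994 -46.14698324483341 0.04685131557640332
tip [0.46292807 0.0130613  0.036     ] -45.97886605265576
```

```bash
python3 -m crank '[[[15,-30,0],0],[[15,-30,0],0],[[20,-30,30],0],[[0,0,40],0],[[0,0,40],0]]';python3 -m crank '[[[0,0,30],0],[[0,0,0],0],[[0,0,0],0],[[0,0,0],0]]'
python3 - <<'E'
from rig import r
import cv2,pickle
c=r.capture('wrist');pickle.dump(c,open('wrist2.pkl','wb'));cv2.imwrite('pics/w2.png',c['pixels'][:,:,::-1])
s=r.state();print(s['time_s'],s['tcp_pos'],s['tool_rot'],s['contact_force'])
from h import *
D=dots(c,(0,0,639,300),4,35);print(D.round(1));print(cast(c,D[:,:2],.044).round(4))
t=s['tcp_pos']-[0,0,.019];Rm=R.from_euler('xyz',c['attitude'],degrees=True).as_matrix();q=Rm.T@(t-np.array(c['eye']));print('tip px',c['fx']*q[0]/q[2]+c['cx'],c['fy']*q[1]/q[2]+c['cy'],q)
E
```

```text
time_s: 2.95
tcp_pos: [0.4717, 0.1217, 0.1629]
tool_rot: [-180.0, -0.1, -0.1]
contact_force: [0.4, 0.0, 0.4]
width: 0.005
finger_force: 0.0
time_s: 3.35
tcp_pos: [0.4721, 0.1219, 0.1357]
tool_rot: [-180.0, -0.2, -0.1]
contact_force: [0.0, 0.5, 0.2]
width: 0.009
finger_force: 0.0
3.4 [0.47215885 0.12215859 0.13591658] [-1.79949779e+02 -1.84365135e-01 -5.97615515e-02] [-0.39322062 -0.05168695  0.58080693]
[[  32.4  150.3 4823. ]
 [ 442.8  182.3  152. ]
 [ 405.   186.5  112. ]
 [ 479.4  188.7  197. ]
 [ 369.7  200.6   82. ]
 [ 511.2  204.9  239. ]
 [  24.8  214.7   75. ]
 [ 340.2  222.8   48. ]
 [ 535.5  228.9  280. ]
 [ 550.5  258.5  319. ]
 [ 318.6  251.7   19. ]]
[[ 0.5364  0.2967  0.044 ]
 [ 0.5167  0.0431  0.044 ]
 [ 0.5142  0.0667  0.044 ]
 [ 0.5127  0.0198  0.044 ]
 [ 0.5052  0.0885  0.044 ]
 [ 0.5025 -0.0015  0.044 ]
 [ 0.4961  0.3088  0.044 ]
 [ 0.4908  0.1071  0.044 ]
 [ 0.4867 -0.0191  0.044 ]
 [ 0.4667 -0.0318  0.044 ]
 [ 0.4714  0.1209  0.044 ]]
tip px 316.41413112093386 293.7696168888943 [-0.00071653  0.02664284  0.19195625]
```

View pics/w2.png

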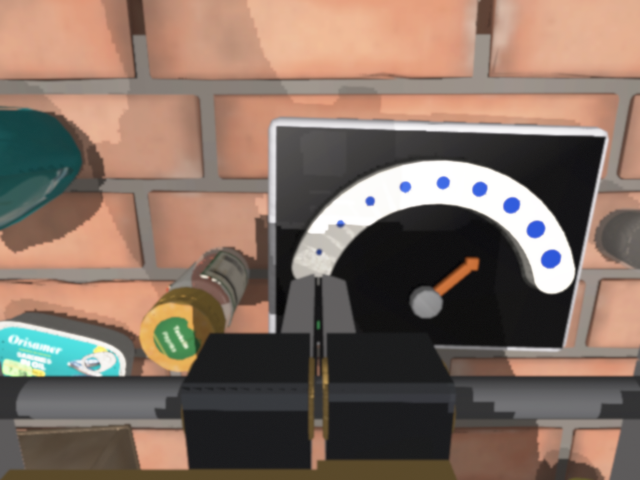

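The fingertip edge at (318,278) sits about 1 mm from its projected place, and dot0 is just ahead of it at (319,252). Next I'll take one more needle measurement, then descend.

```bash
python3 - <<'E'
import pickle
from h import *
c=pickle.load(open('wrist2.pkl','rb'))
D=dots(c,(290,150,639,280),8,35);o=np.argsort(D[:,0]);P=cast(c,D[o,:2],.044);x,e=fit(P,np.arange(9));print(x,np.degrees(x[2]),e.max())
N=needle(c,(430,250,485,300))
for z in(.034,.036,.038):
    Q=cast(c,N,z);m=Q.mean(0);u=np.linalg.svd(Q-m)[2][0];d=np.hypot(*(Q[:,:2]-x[:2]).T)
    t=Q[d>d.max()-.003].mean(0);a=lambda v:np.degrees(np.arctan2(v[1],v[0]));print(z,a(u),a(m-[*x[:2],0]),a(t-[*x[:2],0]),d.max(),d.min())
E
python3 -m crank '[[[-1,1,20],0],[[0,0,25],0],[[0,0,15],0],[[0,0,5],0],[[0,0,0],0]]'; python3 -m crank '[[[0,0,0],0],[[0,0,0],0]]'
```

```text
[ 0.43182349  0.04575066 -0.03102186] -1.7774217602703446 0.00017388433862630358
0.034 133.02381962971506 -47.10494486299041 -47.18470652368218 0.045756825508031236 0.01103292381113032
0.036 133.0238196297151 -45.02258403567787 -45.827353604052995 0.04559868722034473 0.011163002860596676
0.038 133.02381962971506 -42.93902960911558 -44.301298389245346 0.04546418007571108 0.01129328770478103
time_s: 3.9
tcp_pos: [0.4703, 0.1213, 0.0699]
tool_rot: [-180.0, -0.1, -0.0]
contact_force: [0.1, -0.2, -0.6]
width: 0.006
finger_force: 0.0
time_s: 4.1
tcp_pos: [0.4706, 0.1215, 0.0704]
tool_rot: [-180.0, -0.1, -0.0]
contact_force: [-0.2, 0.1, 0.2]
width: 0.006
finger_force: 0.0
```

```bash
python3 -m crank '[[[0,0,4],0],[[0,0,4],0],[[0,0,2],0],[[0,0,2],0],[[0,0,0],0]]'; python3 -m crank '[[[0,0,0],0],[[0,0,0],0]]'
python3 - <<'E'
import numpy as np
a=np.radians(np.r_[62.2:-46.8:20j]);a=np.radians(np.linspace(62.2,-46.7,20))
p=np.c_[431.2+85*np.cos(a),45.8+85*np.sin(a)];d=np.diff(p,axis=0);print(np.c_[d[:,0],-d[:,1]].round(1).tolist());print(p[[0,5,10,15,19]].round(1))
E
```

```text
time_s: 4.6
tcp_pos: [0.4703, 0.1215, 0.0572]
tool_rot: [-180.0, -0.1, -0.0]
contact_force: [1.4, 1.6, 3.2]
width: 0.005
finger_force: 1.6
time_s: 4.8
tcp_pos: [0.4703, 0.1215, 0.0575]
tool_rot: [-180.0, -0.1, -0.0]
contact_force: [1.3, 0.0, 3.4]
width: 0.001
finger_force: 1.6
[[7.3, 4.3], [6.8, 5.0], [6.3, 5.7], [5.7, 6.3], [5.0, 6.8], [4.3, 7.3], [3.6, 7.7], [2.8, 8.0], [2.0, 8.3], [1.1, 8.4], [0.3, 8.5], [-0.6, 8.5], [-1.4, 8.4], [-2.2, 8.2], [-3.0, 7.9], [-3.8, 7.6], [-4.6, 7.2], [-5.2, 6.7], [-5.9, 6.1]]
[[470.8 121. ]
 [502.   92.8]
 [515.9  53. ]
 [509.   11.5]
 [489.5 -16.1]]
```

```bash
python3 -m crank '[[[3.7,2.1,0],0],[[3.6,2.2,0],0],[[6.8,5.0,0],0],[[6.3,5.7,0],0],[[5.7,6.3,0],0]]'; python3 -m crank '[[[5.0,6.8,0],0],[[4.3,7.3,0],0],[[3.6,7.7,0],0],[[2.8,8.0,0],0],[[2.0,8.3,0],0]]'
```

```text
time_s: 5.3
tcp_pos: [0.4965, 0.0995, 0.0572]
tool_rot: [-180.0, -0.0, -0.0]
contact_force: [-1.2, 2.6, 2.4]
width: 0.008
finger_force: 1.7
time_s: 5.8
tcp_pos: [0.5141, 0.0612, 0.0574]
tool_rot: [-180.0, -0.0, -0.0]
contact_force: [-0.8, 2.5, 3.3]
width: 0.007
finger_force: 1.6
```

```bash
python3 -m crank '[[[1.1,8.4,0],0],[[0.3,8.5,0],0],[[-0.6,8.5,0],0],[[-1.4,8.4,0],0],[[-2.2,8.2,0],0]]'; python3 -m crank '[[[-3.0,7.9,0],0],[[-3.8,7.6,0],0],[[-2.3,3.6,0],0],[[-2.3,3.6,0],0],[[0,0,0],0]]'
python3 - <<'E'
from rig import r
import cv2,pickle
from h import *
c=r.capture('top');pickle.dump(c,open('top2.pkl','wb'));cv2.imwrite('pics/t2.png',cv2.resize(c['pixels'][150:300,240:440,::-1],None,fx=4,fy=4))
c=r.capture('wrist');pickle.dump(c,open('wrist3.pkl','wb'));cv2.imwrite('pics/w3.png',c['pixels'][:,:,::-1])
s=r.state();print(s['time_s'],s['tcp_pos'],s['contact_force'])
D=dots(c,(0,0,639,330),8,35);print(np.c_[D,cast(c,D[:,:2],.039)].round(4))
t=s['tcp_pos']-[0,0,.019];Rm=R.from_euler('xyz',c['attitude'],degrees=True).as_matrix();q=Rm.T@(t-np.array(c['eye']));print('tip px',c['fx']*q[0]/q[2]+c['cx'],c['fy']*q[1]/q[2]+c['cy'])
E
```

```text
time_s: 6.3
tcp_pos: [0.5109, 0.0192, 0.0574]
tool_rot: [-180.0, -0.0, -0.0]
contact_force: [0.2, 2.0, 2.8]
width: 0.002
finger_force: 1.6
time_s: 6.8
tcp_pos: [0.4989, -0.0037, 0.0573]
tool_rot: [180.0, 0.0, -0.0]
contact_force: [0.4, -0.3, 2.9]
width: 0.009
finger_force: 1.6
6.9 [ 0.49896589 -0.00366617  0.05724819] [ 0.65558266 -2.13141512  3.01985529]
[[ 2.169972e+02  2.582856e+02  2.390000e+02  5.169000e-01  4.280000e-02
   3.900000e-02]
 [ 1.675692e+02  2.636844e+02  2.010000e+02  5.142000e-01  6.610000e-02
   3.900000e-02]
 [ 2.669544e+02  2.665632e+02  3.070000e+02  5.128000e-01  1.970000e-02
   3.900000e-02]
 [ 1.232630e+02  2.815289e+02  1.400000e+02  5.054000e-01  8.790000e-02
   3.900000e-02]
 [ 8.874430e+01  3.097309e+02  8.800000e+01  4.909000e-01  1.063000e-01
   3.900000e-02]
 [ 3.557729e+02  3.157127e+02  1.530000e+02  4.877000e-01 -2.260000e-02
   3.900000e-02]]
tip px 316.8098124123101 293.4726823766879
```

View pics/w3.png

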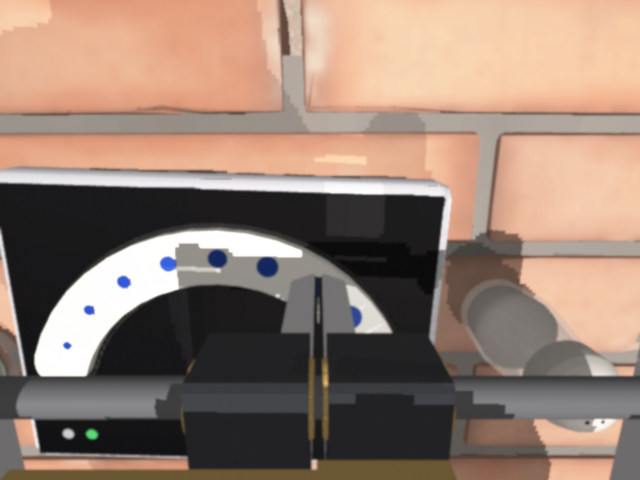

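View pics/t2.png

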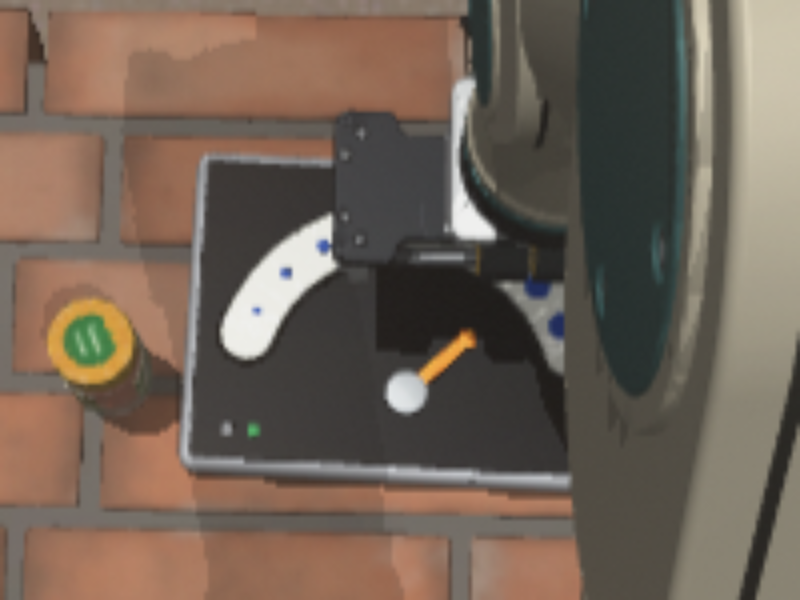

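The needle is unmoved and the fingers rest on the bar between dot6 and dot7, about 36° clockwise with some 15 mm left to go.

```bash
python3 -m crank '[[[-2.1,3.2,0],0],[[-2.2,3.0,0],0],[[-2.3,3.0,0],0],[[-1.5,1.7,0],0],[[-0.9,1.0,0],0]]'; python3 -m crank '[[[0,0,0],0],[[0,0,0],0],[[0,0,0],0]]'
python3 - <<'E'
from rig import r
import cv2,pickle
from h import *
c=r.capture('top')
s=r.state();print(s['time_s'],s['tcp_pos'],s['contact_force'])
v=s['tcp_pos'][:2]-[.4314,.046];print(np.hypot(*v),np.degrees(np.arctan2(v[1],v[0])))
cv2.imwrite('pics/t3.png',cv2.resize(c['pixels'][150:300,240:440,::-1],None,fx=4,fy=4))
N=needle(c,(335,215,375,255));Q=cast(c,N,.036);u=np.linalg.svd(Q-Q.mean(0))[2][0];print(len(N),np.degrees(np.arctan2(u[1],u[0])))
E
```

```text
time_s: 7.4
tcp_pos: [0.4902, -0.0148, 0.0573]
tool_rot: [-180.0, -0.0, -0.0]
contact_force: [2.0, 1.5, 2.6]
width: 0.005
finger_force: 1.6
time_s: 7.7
tcp_pos: [0.4902, -0.0149, 0.0572]
tool_rot: [180.0, 0.0, -0.0]
contact_force: [0.8, 0.5, 3.3]
width: 0.006
finger_force: 1.7
7.75 [ 0.49015403 -0.01492226  0.05723724] [0.69260093 0.17034155 3.20340027]
0.08463780091244262 -46.037942162105246
43 134.22533652675241
```

View pics/t3.png

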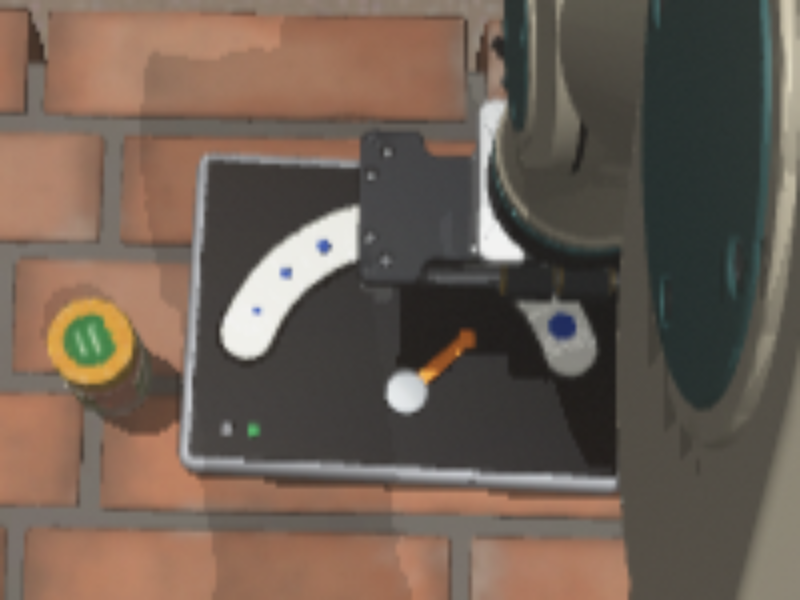

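The needle is unmoved, with its tip still at (467,338) in the crop. The fingertips are about 1 mm short, so I'll add a final nudge and hand in.

```bash
python3 -m crank '[[[-0.4,0.4,0],0],[[-0.2,0.3,0],0],[[0,0,0],0],[[0,0,0],0]]'
python3 -c "
from rig import r
print(r.close_job())"
```

```text
time_s: 8.15
tcp_pos: [0.4899, -0.0152, 0.0573]
tool_rot: [-180.0, -0.0, 0.0]
contact_force: [2.4, 1.4, 3.0]
width: 0.004
finger_force: 1.6
the job is handed in; nothing more can be done
None
```

The stroke is done and handed in (no verdict was returned): the closed fingertips ran from the smallest dot to about 1 mm short of level with the needle by my measurement, without lifting, and rest there at about 3 N; the needle looked unmoved, and nothing touched the shaker, jar or tin.

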